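Sweep used batteries into the collection tray

TASK

Sweep the three used batteries across the table top, through the open mouth of the green tray and right inside it, so that no battery sticks out of the mouth. Slide them only, never lift them, and leave the pot, the dish, the yellow cap and the meter where they are.

Things in the scene. Friction and masses are not known exactly. Their poses are not given: they have to be found in the camera images.
- tray: green battery tray, bolted to the table and open on one side: three straight walls 5 mm thick and 35 mm high round a grey floor that is level with the table top (no step or lip at the mouth). Inside 180 mm wide (tray x, -90 to +90) and 130 mm deep (tray y, -65 to +65). Origin: centre of the floor, on the table top; z up. The open mouth is the side at tray y = -65 mm; +y points from the mouth to the back wall. Outside each side wall is a low foot flange, 18 mm wide
- cell_a_center (a point): used battery (AA cell, black with a cream end) lying on the table, 49 mm long, 14 mm thick, 23 g; it slides and does not roll. This point is its centre, 7 mm above the table; its y axis runs along the battery, z up
- cell_a_end1 (a point): point on the axis of battery cell_a at the black end (battery -y), 23 mm from its centre
- cell_a_end2 (a point): point on the axis of battery cell_a at the cream end (battery +y), 23 mm from its centre
- cell_b_center (a point): used battery (AA cell, black with a cream end) lying on the table, 49 mm long, 14 mm thick, 23 g; it slides and does not roll. This point is its centre, 7 mm above the table; its y axis runs along the battery, z up
- cell_b_end1 (a point): point on the axis of battery cell_b at the black end (battery -y), 23 mm from its centre
- cell_b_end2 (a point): point on the axis of battery cell_b at the cream end (battery +y), 23 mm from its centre
- cell_c_center (a point): used battery (AA cell, black with a cream end) lying on the table, 49 mm long, 14 mm thick, 23 g; it slides and does not roll. This point is its centre, 7 mm above the table; its y axis runs along the battery, z up
- cell_c_end1 (a point): point on the axis of battery cell_c at the black end (battery -y), 23 mm from its centre
- cell_c_end2 (a point): point on the axis of battery cell_c at the cream end (battery +y), 23 mm from its centre
- pot: small round pot of tablets with a grey lid and an orange label, 38 mm across, 27 mm high. Origin: centre of its underside; z up. Loose; to be left alone
- dish: clear flat dish with a white filter disc, 61 mm across, 12 mm high. Origin: centre of its underside; z up. Loose; to be left alone
- cap: yellow screw cap lying open side up, 34 mm across, 13 mm high. Origin: centre of its underside; z up. Loose; to be left alone
- meter: small light-grey meter with a dark display and an orange button, 35 mm (its x) by 60 mm (its y), 34 mm high. Origin: centre of its underside; z up. Loose; to be left alone

How it is judged:
At the end, for the whole second after the job is handed in: Both ends of every battery are past the mouth line of the tray and between its walls, the batteries lie still on the tray's floor (centres below 27 mm), and the pot, dish, cap and meter are within 20 mm of where they stood (y of cell_a_end1 in the frame of tray between -0.065 and 0.07 m and x of cell_a_end1 in the frame of tray between -0.095 and 0.095 m and y of cell_a_end2 in the frame of tray between -0.065 and 0.07 m and x of cell_a_end2 in the frame of tray between -0.095 and 0.095 m and height (world z) of each of cell_a_center, cell_b_center, cell_c_center below 0.027 m and linear speed of each of cell_a, cell_b, cell_c below 0.02 m/s and y of cell_b_end1 in the frame of tray between -0.065 and 0.07 m and x of cell_b_end1 in the frame of tray between -0.095 and 0.095 m and y of cell_b_end2 in the frame of tray between -0.065 and 0.07 m and x of cell_b_end2 in the frame of tray between -0.095 and 0.095 m and y of cell_c_end1 in the frame of tray between -0.065 and 0.07 m and x of cell_c_end1 in the frame of tray between -0.095 and 0.095 m and y of cell_c_end2 in the frame of tray between -0.065 and 0.07 m and x of cell_c_end2 in the frame of tray between -0.095 and 0.095 m and distance of each of pot, dish, cap, meter from where it was at the start of the episode below 0.02 m); the robot touches nothing.
It fails at once if a battery is lifted off the table (height (world z) of any of cell_a_center, cell_b_center, cell_c_center above 0.03 m).
It fails at once if the pot is pushed aside (over 20 mm) or tipped (distance of pot from where it was at the start of the episode above 0.02 m or angle between pot's own z axis and vertical above 0.35 rad).
It fails at once if the dish is pushed aside (over 20 mm) or tipped (distance of dish from where it was at the start of the episode above 0.02 m or angle between dish's own z axis and vertical above 0.35 rad).
It fails at once if the cap is pushed aside (over 20 mm) or tipped (distance of cap from where it was at the start of the episode above 0.02 m or angle between cap's own z axis and vertical above 0.35 rad).
It fails at once if the meter is pushed aside (over 20 mm) or tipped (distance of meter from where it was at the start of the episode above 0.02 m or angle between meter's own z axis and vertical above 0.35 rad).
It also fails if it takes over 72 s, if anything falls off the work surface, if the arm or the gripper's body presses on something with over 40 N, if the wrist force passes 120 N, or if a joint passes its speed limit or range.

ROBOT

A 6-joint arm with a two-finger parallel gripper is mounted at the origin on a cart in front of the work surface, level with it; the furniture and walls round the work are solid. World frame = base frame: x ahead of the robot, y to its left, z up, the work surface at z = 0. Lengths are in m, angles in rad, forces in N, time in s.
With the tool pointing down it reaches from about 0.3 to 0.875 m from the base axis. Payload 6.4 kg.
Tool frame: the origin (TCP) lies at the very end of the fingers, on their centre line; the grasp point (between the pads) lies 19 mm behind it; z points along the fingers, y is the line along which they close (so a half turn about z gives the same grasp; the last joint's range is limited). The gripper opens to 88 mm and grips with 3 to 60 N. Pads are 18 mm wide; open, the fingers measure 123 mm over their backs; the gripper's body (75 mm by 187 mm) begins 45 mm behind the grasp point.
Start: joints at [-1.415, 0.181, 1.607, -0, 1.354, -0.206], TCP at [0.204, -0.538, 0.239] pointing down, gripper open.
Joint ranges: [-2.99, 2.99], [-0.89, 2.07], [0.3, 2.58], [-1.14, 4.28], [0, 2.63], [-3.12, 3.12]. Speed limits (rad/s): [2.57, 2.57, 3.01, 3.14, 3.14, 3.14].

INTERFACE

Orientations are given as a unit quaternion [w, x, y, z].
In Python, from bench import env gives the robot as it stands.
- The arm moves only by the shell command python3 -m crank 'ROWS' [FORCE]. ROWS is JSON, a list of rows, each an object of numbers: "jaw": the closure, from 0 (fully open) to 1 (shut); "dx", "dy", "dz": the shift along the tool's x, y, z in units of 0.1 m (1.0 is 0.1 m); "wx", "wy", "wz": the turn, a rotation vector about the tool's x, y, z in units of pi rad (1.0 is pi rad). In form: [{"jaw": .., "dx": .., "dy": .., "dz": .., "wx": .., "wy": .., "wz": ..}, ...]. A call has 1 to 20 rows; each row shifts and turns the commanded pose from where the row before left it, along the tool's axes as they then stand; what a row does not reach is not made up. A row lasts 1/10 s, in which the tool goes at most 50 mm and 8.59 degrees, less where a joint would pass 70% of its speed; a pose out of reach is approached as far as the arm can. A call with a number of a shift or a turn outside -1 to 1 is refused whole. A call with a gripper value outside its range is refused whole. The fingers move at their own pace and stop on an object; FORCE is the grip in N (left out, the last holds). Time passes only in rows, so rows that do not move let the fingers close. It gives the time, the measured TCP pose, the force, the opening and the grip force at its end, in the units of the state.
- env.get_state(): the state, without advancing time (a new reading comes with each control period).
- env.snapshot(name): name is "scene" or "side" or "wrist"; returns the picture (420x560x3 uint8, red, green, blue); there is no depth.
- env.get_calibration(name): a dict with "intrinsics" (3x3 intrinsics, pixels), "rvec" (rotation vector, rad) and "tvec" (3), from world to camera coordinates, as OpenCV has them. Camera axes: x right, y down, z forward; pixel columns grow to the right and rows downward; lengths in m; the calibration is good to about 2 mm. A picture is of the moment at which its call begins: read the wrist's pose just before it. get_calibration takes no time and is no camera call; for the wrist camera it gives the pose at the moment of the call.
- env.sign_off(): hands the job in; it is judged then, once.
The state is a dict: "time": time; "joint_positions": joint angles; "joint_vel": joint speeds; "joint_torque": joint torques, N m; "eef_pos": TCP position; "orientation": TCP orientation; "ft_force": force on the tool from outside, world axes, zero at the start; "ft_torque": the same for the moment, N m; "grip_width": opening from 0.0 (shut) to 1.0 (fully open); "gripper_force": force on a finger pad.
Only numpy, scipy, OpenCV 4.12 (cv2) and the standard library are available. Lean on these libraries where they do the work, as an engineer would, in place of code of your own. Each camera call takes 0.05 s, during which the arm holds its last target. There are 200 camera calls.

## Working session

There is one attempt and no reset: what is moved stays moved. The work goes in short steps, Python scripts to look and compute and a shell command to move; the robot and the scene stay as the last step left them, time stands still between calls to the robot, and variables do not carry over. Pictures are saved under pics/ and viewed, at most 10 in all, crops included, and the job is handed in when it is done.

```bash
mkdir -p pics; cat > h.py <<'E'
import numpy as np, cv2
from bench import env
def w(cam,pts,z=0.0,cal=None):
    c=cal or env.get_calibration(cam); K=np.array(c["intrinsics"],float); R=cv2.Rodrigues(np.array(c["rvec"],float))[0]; t=np.array(c["tvec"],float).ravel()
    o=-R.T@t; out=[]
    for i,p in enumerate(pts):
        zz=z[i] if np.ndim(z) else z
        d=R.T@np.linalg.inv(K)@np.array([p[0],p[1],1.0]); out.append((o+d*(zz-o[2])/d[2])[:2])
    return np.array(out)
E
python3 - <<'E'
from h import *
for n in("scene","side"):
    cv2.imwrite(f"pics/{n}0.png",cv2.resize(env.snapshot(n)[:,:,::-1],(784,588),interpolation=cv2.INTER_CUBIC))
s=env.get_state();print(s["orientation"],s["eef_pos"],s["time"])
E
```

```text
[-7.98777551e-04  9.83682105e-01  1.79913528e-01  1.57929142e-05] [ 0.20346053 -0.53729438  0.23788814] 0.1
```

View pics/scene0.png

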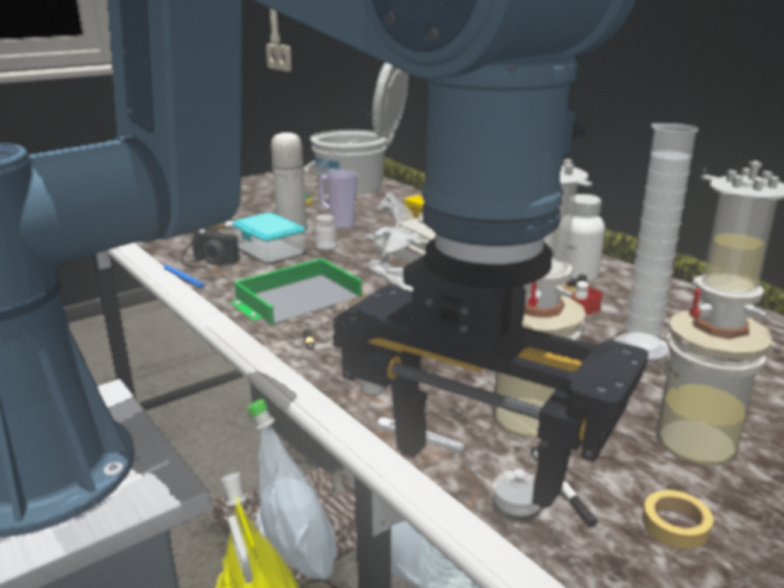

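View pics/side0.png

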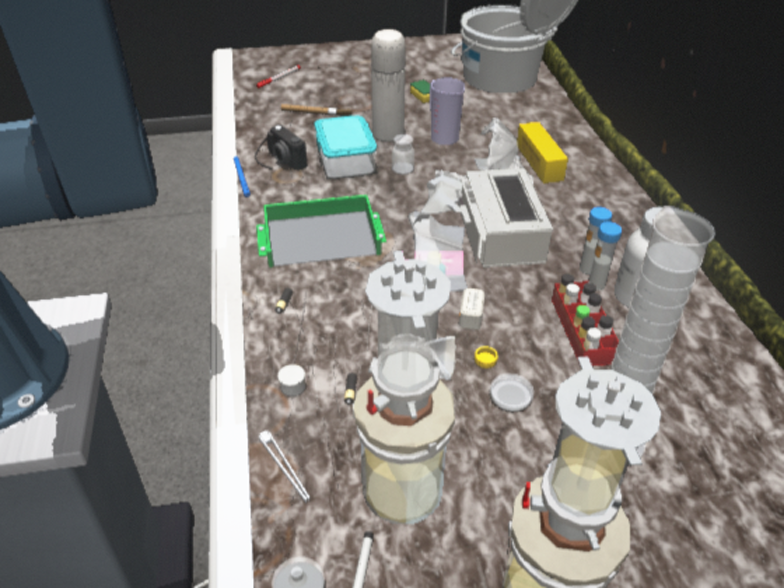

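The side view shows the tray with corners near (268,264), (383,256), (268,203) and (373,197). Two batteries are at (284,301) and (350,388). The pot is at (291,380), the cap at (486,356), the dish at (511,392) and the meter at (472,308). The third battery is probably hidden behind the tall jars at (405,400).

```bash
python3 - <<'E'
from h import *
P=dict(mouthL=(270,264,0),mouthR=(383,256,0),backLtop=(266,200,.035),backRtop=(370,196,.035),a_black=(279,308,.007),a_cream=(289,293,.007),b1=(352,377,.007),b2=(349,400,.007),pot=(291,372,.027),cap=(486,360,0.007),dish=(511,394,.006),meter=(472,302,.034),jarbase=(402,512,0),jarbaseL=(363,480,0),jarbaseR=(442,480,0),jartop=(403,370,.2),smalljarneck=(405,300,.1))
for k,v in P.items(): print(k,w("side",[np.array(v[:2])/1.4],v[2]).round(3))
c=env.get_calibration("side");R=cv2.Rodrigues(np.array(c["rvec"],float))[0];print(-R.T@np.array(c["tvec"]).ravel())
cv2.imwrite("pics/w0.png",env.snapshot("wrist")[:,:,::-1])
E
```

```text
mouthL [[0.415 0.185]]
mouthR [[0.608 0.173]]
backLtop [[0.419 0.326]]
backRtop [[0.607 0.307]]
a_black [[0.423 0.065]]
a_cream [[0.441 0.097]]
b1 [[ 0.516 -0.098]]
b2 [[ 0.506 -0.139]]
pot [[ 0.431 -0.092]]
cap [[ 0.713 -0.099]]
dish [[ 0.73  -0.167]]
meter [[ 0.716 -0.002]]
jarbase [[ 0.546 -0.318]]
jarbaseL [[ 0.506 -0.265]]
jarbaseR [[ 0.604 -0.282]]
jartop [[ 0.553 -0.268]]
smalljarneck [[ 0.6   -0.051]]
[ 0.44062078 -0.79012863  0.7894416 ]
```

View pics/w0.png

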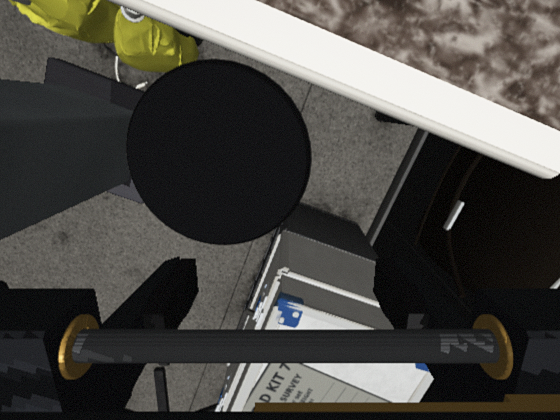

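The wrist view shows only the floor and the cart, so I'll swing the arm over the work, keeping clear of the jars.

```bash
python3 -m crank '[{"jaw":0,"dx":0.21,"dy":-0.34,"dz":-0.1},{"jaw":0,"dx":0.21,"dy":-0.34,"dz":-0.1},{"jaw":0,"dx":0.21,"dy":-0.34,"dz":-0.1},{"jaw":0,"dx":0.21,"dy":-0.34,"dz":-0.1},{"jaw":0,"dx":0.21,"dy":-0.34,"dz":-0.1},{"jaw":0,"dx":0.21,"dy":-0.34,"dz":-0.1},{"jaw":0}]'
python3 -m crank '[{"jaw":0,"dx":0.33,"dy":-0.275},{"jaw":0,"dx":0.33,"dy":-0.275},{"jaw":0,"dx":0.33,"dy":-0.275},{"jaw":0,"dx":0.33,"dy":-0.275},{"jaw":0,"dx":0.33,"dy":-0.275},{"jaw":0,"dx":0.33,"dy":-0.275},{"jaw":0,"dx":0.33,"dy":-0.275},{"jaw":0,"dx":0.33,"dy":-0.275},{"jaw":0,"wz":-0.043},{"jaw":0,"wz":-0.043},{"jaw":0,"wz":-0.043},{"jaw":0,"wz":-0.043},{"jaw":0,"wz":-0.043},{"jaw":0,"wz":-0.043},{"jaw":0,"wz":-0.043},{"jaw":0}]'
python3 - <<'E'
from h import *
cv2.imwrite("pics/w1.png",env.snapshot("wrist")[:,:,::-1])
s=env.get_state();print(s["orientation"],s["eef_pos"],s["time"],s["joint_positions"])
c=env.get_calibration("wrist");np.save("w1.npy",np.concatenate([np.ravel(c["intrinsics"]),np.ravel(c["rvec"]),np.ravel(c["tvec"])]))
E
```

```text
[-5.72677818e-04  9.83679827e-01  1.79926843e-01  1.79384942e-05] [ 0.20349239 -0.53742937  0.23814798] 0.2 [-1.41529435e+00  1.81286243e-01  1.60760549e+00  6.92727947e-06
  1.35384681e+00 -2.06323741e-01]validation failed for argument at $[0]...
validation failed for argument at $[0]...
```

View pics/w1.png

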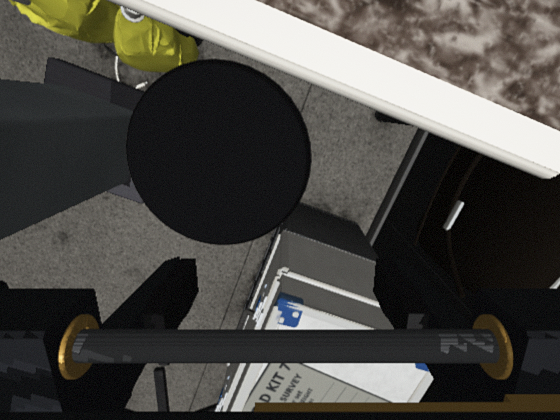

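The picture is unchanged because the move was refused: every row needs all seven keys.

```bash
python3 -m crank '[{"jaw":0,"dx":0.21,"dy":-0.34,"dz":-0.1,"wx":0,"wy":0,"wz":0},{"jaw":0,"dx":0.21,"dy":-0.34,"dz":-0.1,"wx":0,"wy":0,"wz":0},{"jaw":0,"dx":0.21,"dy":-0.34,"dz":-0.1,"wx":0,"wy":0,"wz":0},{"jaw":0,"dx":0.21,"dy":-0.34,"dz":-0.1,"wx":0,"wy":0,"wz":0},{"jaw":0,"dx":0.21,"dy":-0.34,"dz":-0.1,"wx":0,"wy":0,"wz":0},{"jaw":0,"dx":0.21,"dy":-0.34,"dz":-0.1,"wx":0,"wy":0,"wz":0},{"jaw":0,"dx":0,"dy":0,"dz":0,"wx":0,"wy":0,"wz":0}]'
```

```text
time: 0.9
eef_pos: [0.2501, -0.2996, 0.3001]
orientation: [0.001, 0.983, 0.181, 0.001]
ft_force: [0.4, -0.2, -0.4]
grip_width: 1.002
gripper_force: 0.0
```

```bash
python3 -m crank '[{"jaw":0,"dx":0.33,"dy":-0.275,"dz":0,"wx":0,"wy":0,"wz":0},{"jaw":0,"dx":0.33,"dy":-0.275,"dz":0,"wx":0,"wy":0,"wz":0},{"jaw":0,"dx":0.33,"dy":-0.275,"dz":0,"wx":0,"wy":0,"wz":0},{"jaw":0,"dx":0.33,"dy":-0.275,"dz":0,"wx":0,"wy":0,"wz":0},{"jaw":0,"dx":0.33,"dy":-0.275,"dz":0,"wx":0,"wy":0,"wz":0},{"jaw":0,"dx":0.33,"dy":-0.275,"dz":0,"wx":0,"wy":0,"wz":0},{"jaw":0,"dx":0.33,"dy":-0.275,"dz":0,"wx":0,"wy":0,"wz":0},{"jaw":0,"dx":0.33,"dy":-0.275,"dz":0,"wx":0,"wy":0,"wz":0},{"jaw":0,"dx":0,"dy":0,"dz":0,"wx":0,"wy":0,"wz":-0.043},{"jaw":0,"dx":0,"dy":0,"dz":0,"wx":0,"wy":0,"wz":-0.043},{"jaw":0,"dx":0,"dy":0,"dz":0,"wx":0,"wy":0,"wz":-0.043},{"jaw":0,"dx":0,"dy":0,"dz":0,"wx":0,"wy":0,"wz":-0.043},{"jaw":0,"dx":0,"dy":0,"dz":0,"wx":0,"wy":0,"wz":-0.043},{"jaw":0,"dx":0,"dy":0,"dz":0,"wx":0,"wy":0,"wz":-0.043},{"jaw":0,"dx":0,"dy":0,"dz":0,"wx":0,"wy":0,"wz":-0.043},{"jaw":0,"dx":0,"dy":0,"dz":0,"wx":0,"wy":0,"wz":0}]'
python3 - <<'E'
from h import *
c=env.get_calibration("wrist");np.save("w1.npy",np.concatenate([np.ravel(c["intrinsics"]),np.ravel(c["rvec"]),np.ravel(c["tvec"])]))
cv2.imwrite("pics/w2.png",env.snapshot("wrist")[:,:,::-1])
print(env.get_state()["joint_positions"], w("wrist",[(0,0),(559,0),(0,419),(559,419)]).round(3))
E
```

```text
time: 2.5
eef_pos: [0.4185, -0.0037, 0.2983]
orientation: [-0.0, 0.794, 0.608, -0.0]
ft_force: [-0.1, 0.3, -0.4]
grip_width: 1.0
gripper_force: 0.0
[-2.93936428e-01 -2.38645258e-01  1.89534356e+00 -1.26039261e-04
  1.48531779e+00 -2.72064155e-02] [[ 0.148  0.277]
 [ 0.783  0.104]
 [-0.189 -0.303]
 [ 0.771 -0.565]]
```

View pics/w2.png

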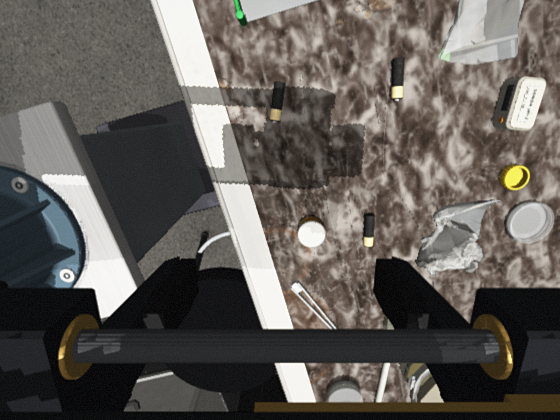

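The wrist view shows all three batteries: one at (279,85)-(275,119), one at (398,60)-(397,98) and one at (369,215)-(369,243). The pot is at (312,233), the cap at (516,178), the dish at (528,221), the meter at (523,102) and the tray's front-left corner at (245,20).

```bash
python3 - <<'E'
from h import *
v=np.load("w1.npy");c=dict(intrinsics=v[:9].reshape(3,3),rvec=v[9:12],tvec=v[12:])
P=dict(aB=(279,84,.007),aC=(275,120,.007),cB=(399,59,.007),cC=(397,99,.007),bB=(370,214,.007),bC=(368,245,.007),pot=(312,230,.027),cap=(516,178,.006),dish=(528,221,.006),meter=(527,102,.034),paper=(445,58,0),paper2=(437,265,0),trayL=(244,20,0))
W={k:w("",[p[:2]],p[2],c)[0] for k,p in P.items()}
for k,p in W.items(): print(k,p.round(3))
for n in "acb":
    d=W[n+"B"]-W[n+"C"];print(n,(W[n+"B"]+W[n+"C"])/2,np.linalg.norm(d),np.degrees(np.arctan2(d[1],d[0])))
E
```

```text
aB [0.44  0.101]
aC [0.424 0.061]
cB [0.589 0.091]
cC [0.579 0.046]
bB [ 0.518 -0.096]
bC [ 0.507 -0.141]
pot [ 0.434 -0.09 ]
cap [ 0.719 -0.097]
dish [ 0.732 -0.164]
meter [0.718 0.004]
paper [0.646 0.077]
paper2 [ 0.601 -0.204]
trayL [0.419 0.181]
a [0.43191119 0.08109128] 0.04341143467573816 67.81587860055713
c [0.58373369 0.06810672] 0.046033791314971775 77.86224838196581
b [ 0.51238717 -0.11851497] 0.04708625578009486 75.94075256472559
```

Positions agree with the side view: battery length about 46 mm and angles 68 to 78°, and the tool yaw is about 75°. I'll start with battery c (0.584, 0.068). I'll straddle it, hold it lightly and slide it along the table.

```bash
python3 -m crank '[{"jaw":0.5,"dx":0.28,"dy":0.353,"dz":0,"wx":0,"wy":0,"wz":0},{"jaw":0.5,"dx":0.28,"dy":0.353,"dz":0,"wx":0,"wy":0,"wz":0},{"jaw":0.5,"dx":0.28,"dy":0.353,"dz":0,"wx":0,"wy":0,"wz":0},{"jaw":0.5,"dx":0.28,"dy":0.353,"dz":0,"wx":0,"wy":0,"wz":0},{"jaw":0.5,"dx":0,"dy":0,"dz":0.45,"wx":0,"wy":0,"wz":0},{"jaw":0.5,"dx":0,"dy":0,"dz":0.45,"wx":0,"wy":0,"wz":0},{"jaw":0.5,"dx":0,"dy":0,"dz":0.45,"wx":0,"wy":0,"wz":0},{"jaw":0.5,"dx":0,"dy":0,"dz":0.45,"wx":0,"wy":0,"wz":0},{"jaw":0.5,"dx":0,"dy":0,"dz":0.45,"wx":0,"wy":0,"wz":0},{"jaw":0.5,"dx":0,"dy":0,"dz":0.45,"wx":0,"wy":0,"wz":0},{"jaw":0.5,"dx":0,"dy":0,"dz":0,"wx":0,"wy":0,"wz":0},{"jaw":0.5,"dx":0,"dy":0,"dz":0,"wx":0,"wy":0,"wz":0}]' 5
```

```text
time: 3.75
eef_pos: [0.5834, 0.068, 0.0285]
orientation: [-0.001, 0.794, 0.607, -0.001]
ft_force: [0.1, -0.7, 1.8]
grip_width: 0.499
gripper_force: 0.0
```

```bash
python3 -m crank '[{"jaw":0.5,"dx":0,"dy":0,"dz":0.12,"wx":0,"wy":0,"wz":0},{"jaw":0.5,"dx":0,"dy":0,"dz":0.11,"wx":0,"wy":0,"wz":0},{"jaw":1,"dx":0,"dy":0,"dz":0,"wx":0,"wy":0,"wz":0},{"jaw":1,"dx":0,"dy":0,"dz":0,"wx":0,"wy":0,"wz":0},{"jaw":1,"dx":0,"dy":0,"dz":0,"wx":0,"wy":0,"wz":0},{"jaw":1,"dx":0,"dy":0,"dz":0,"wx":0,"wy":0,"wz":0},{"jaw":1,"dx":0,"dy":0,"dz":0,"wx":0,"wy":0,"wz":0},{"jaw":1,"dx":0,"dy":0,"dz":0,"wx":0,"wy":0,"wz":0}]' 5
```

```text
time: 4.55
eef_pos: [0.5841, 0.0682, 0.0063]
orientation: [0.0, 0.794, 0.608, 0.0]
ft_force: [-1.2, 0.4, 3.7]
grip_width: 0.162
gripper_force: 5.0
```

```bash
python3 -m crank '[{"jaw":1,"dx":0.2,"dy":-0.16,"dz":0,"wx":0,"wy":0,"wz":0},{"jaw":1,"dx":0.2,"dy":-0.16,"dz":0,"wx":0,"wy":0,"wz":0},{"jaw":1,"dx":0.2,"dy":-0.16,"dz":0,"wx":0,"wy":0,"wz":0},{"jaw":1,"dx":0.2,"dy":-0.16,"dz":0,"wx":0,"wy":0,"wz":0},{"jaw":1,"dx":0.2,"dy":-0.03,"dz":0,"wx":0,"wy":0,"wz":0},{"jaw":1,"dx":0.2,"dy":-0.03,"dz":0,"wx":0,"wy":0,"wz":0},{"jaw":1,"dx":0.2,"dy":-0.03,"dz":0,"wx":0,"wy":0,"wz":0},{"jaw":1,"dx":0.2,"dy":-0.03,"dz":0,"wx":0,"wy":0,"wz":0},{"jaw":1,"dx":0.2,"dy":-0.03,"dz":0,"wx":0,"wy":0,"wz":0},{"jaw":1,"dx":0,"dy":0,"dz":0,"wx":0,"wy":0,"wz":0},{"jaw":1,"dx":0,"dy":0,"dz":0,"wx":0,"wy":0,"wz":0}]'

```

```text
time: 5.65
eef_pos: [0.5544, 0.2627, 0.0058]
orientation: [0.0, 0.794, 0.609, 0.0]
ft_force: [0.3, 1.4, 0.8]
grip_width: 0.157
gripper_force: 5.0
```

```bash
python3 -m crank '[{"jaw":0.7,"dx":0,"dy":0,"dz":0,"wx":0,"wy":0,"wz":0},{"jaw":0.7,"dx":0,"dy":0,"dz":0,"wx":0,"wy":0,"wz":0},{"jaw":0.7,"dx":0,"dy":0,"dz":0,"wx":0,"wy":0,"wz":0},{"jaw":0.7,"dx":0,"dy":0,"dz":-0.3,"wx":0,"wy":0,"wz":0},{"jaw":0.7,"dx":0,"dy":0,"dz":-0.4,"wx":0,"wy":0,"wz":0},{"jaw":0.7,"dx":0,"dy":0,"dz":-0.4,"wx":0,"wy":0,"wz":0},{"jaw":0.7,"dx":0,"dy":0,"dz":-0.4,"wx":0,"wy":0,"wz":0}]'
python3 -m crank '[{"jaw":0.5,"dx":-0.379,"dy":0.058,"dz":0,"wx":0,"wy":0,"wz":0},{"jaw":0.5,"dx":-0.379,"dy":0.058,"dz":0,"wx":0,"wy":0,"wz":0},{"jaw":0.5,"dx":-0.379,"dy":0.058,"dz":0,"wx":0,"wy":0,"wz":0},{"jaw":0.5,"dx":-0.379,"dy":0.058,"dz":0,"wx":0,"wy":0,"wz":0},{"jaw":0.5,"dx":-0.379,"dy":0.058,"dz":0,"wx":0,"wy":0,"wz":0},{"jaw":0.5,"dx":-0.379,"dy":0.058,"dz":0,"wx":0,"wy":0,"wz":0},{"jaw":0.5,"dx":-0.379,"dy":0.058,"dz":0,"wx":0,"wy":0,"wz":0},{"jaw":0.5,"dx":-0.379,"dy":0.058,"dz":0,"wx":0,"wy":0,"wz":0},{"jaw":0.5,"dx":-0.379,"dy":0.058,"dz":0,"wx":0,"wy":0,"wz":0},{"jaw":0.5,"dx":-0.379,"dy":0.058,"dz":0,"wx":0,"wy":0,"wz":0},{"jaw":0.5,"dx":0,"dy":0,"dz":0.4,"wx":0,"wy":0,"wz":0},{"jaw":0.5,"dx":0,"dy":0,"dz":0.4,"wx":0,"wy":0,"wz":0},{"jaw":0.5,"dx":0,"dy":0,"dz":0.4,"wx":0,"wy":0,"wz":0},{"jaw":0.5,"dx":0,"dy":0,"dz":0,"wx":0,"wy":0,"wz":0},{"jaw":0.5,"dx":0,"dy":0,"dz":0,"wx":0,"wy":0,"wz":0}]'
```

```text
time: 6.35
eef_pos: [0.554, 0.2619, 0.157]
orientation: [-0.0, 0.794, 0.608, -0.0]
ft_force: [0.6, -0.2, 0.5]
grip_width: 0.302
gripper_force: 0.0
time: 7.85
eef_pos: [0.5111, -0.1185, 0.0358]
orientation: [-0.001, 0.794, 0.608, -0.0]
ft_force: [0.7, -0.2, 1.1]
grip_width: 0.496
gripper_force: 0.0
```

```bash
python3 -m crank '[{"jaw":0.5,"dx":0,"dy":0,"dz":0.15,"wx":0,"wy":0,"wz":0},{"jaw":0.5,"dx":0,"dy":0,"dz":0.15,"wx":0,"wy":0,"wz":0},{"jaw":1,"dx":0,"dy":0,"dz":0,"wx":0,"wy":0,"wz":0},{"jaw":1,"dx":0,"dy":0,"dz":0,"wx":0,"wy":0,"wz":0},{"jaw":1,"dx":0,"dy":0,"dz":0,"wx":0,"wy":0,"wz":0},{"jaw":1,"dx":0,"dy":0,"dz":0,"wx":0,"wy":0,"wz":0},{"jaw":1,"dx":0,"dy":0,"dz":0,"wx":0,"wy":0,"wz":0},{"jaw":1,"dx":0,"dy":0,"dz":0,"wx":0,"wy":0,"wz":0}]' 5
```

```text
time: 8.65
eef_pos: [0.5121, -0.1186, 0.0063]
orientation: [0.0, 0.794, 0.608, 0.0]
ft_force: [-0.6, 0.4, 2.6]
grip_width: 0.157
gripper_force: 5.0
```

```bash
python3 -m crank '[{"jaw":1,"dx":0.283,"dy":-0.08,"dz":0,"wx":0,"wy":0,"wz":0},{"jaw":1,"dx":0.283,"dy":-0.08,"dz":0,"wx":0,"wy":0,"wz":0},{"jaw":1,"dx":0.283,"dy":-0.08,"dz":0,"wx":0,"wy":0,"wz":0},{"jaw":1,"dx":0.283,"dy":-0.08,"dz":0,"wx":0,"wy":0,"wz":0},{"jaw":1,"dx":0.283,"dy":-0.08,"dz":0,"wx":0,"wy":0,"wz":0},{"jaw":1,"dx":0.283,"dy":-0.08,"dz":0,"wx":0,"wy":0,"wz":0},{"jaw":1,"dx":0.283,"dy":-0.08,"dz":0,"wx":0,"wy":0,"wz":0},{"jaw":1,"dx":0.283,"dy":-0.08,"dz":0,"wx":0,"wy":0,"wz":0},{"jaw":1,"dx":0.283,"dy":-0.08,"dz":0,"wx":0,"wy":0,"wz":0},{"jaw":1,"dx":0.283,"dy":-0.08,"dz":0,"wx":0,"wy":0,"wz":0},{"jaw":1,"dx":0.283,"dy":-0.08,"dz":0,"wx":0,"wy":0,"wz":0},{"jaw":1,"dx":0.283,"dy":-0.08,"dz":0,"wx":0,"wy":0,"wz":0},{"jaw":1,"dx":0.283,"dy":-0.08,"dz":0,"wx":0,"wy":0,"wz":0},{"jaw":1,"dx":0,"dy":0,"dz":0,"wx":0,"wy":0,"wz":0},{"jaw":0.75,"dx":0,"dy":0,"dz":0,"wx":0,"wy":0,"wz":0},{"jaw":0.75,"dx":0,"dy":0,"dz":0,"wx":0,"wy":0,"wz":0},{"jaw":0.75,"dx":0,"dy":0,"dz":0,"wx":0,"wy":0,"wz":0}]'
```

```text
time: 10.35
eef_pos: [0.5069, 0.2626, 0.0055]
orientation: [-0.0, 0.794, 0.608, -0.0]
ft_force: [-0.3, 0.3, -0.7]
grip_width: 0.25
gripper_force: 0.0
```

```bash
python3 -m crank '[{"jaw":0.75,"dx":0,"dy":0,"dz":-0.3,"wx":0,"wy":0,"wz":0},{"jaw":0.75,"dx":0,"dy":0,"dz":-0.4,"wx":0,"wy":0,"wz":0},{"jaw":0.75,"dx":0,"dy":0,"dz":-0.4,"wx":0,"wy":0,"wz":0},{"jaw":0.5,"dx":-0.39,"dy":-0.05,"dz":0,"wx":0,"wy":0,"wz":0},{"jaw":0.5,"dx":-0.39,"dy":-0.05,"dz":0,"wx":0,"wy":0,"wz":0},{"jaw":0.5,"dx":-0.39,"dy":-0.05,"dz":0,"wx":0,"wy":0,"wz":0},{"jaw":0.5,"dx":-0.39,"dy":-0.05,"dz":0,"wx":0,"wy":0,"wz":0},{"jaw":0.5,"dx":-0.39,"dy":-0.05,"dz":0,"wx":0,"wy":0,"wz":0},{"jaw":0.5,"dx":0,"dy":0,"dz":0.4,"wx":0,"wy":0,"wz":0},{"jaw":0.5,"dx":0,"dy":0,"dz":0.4,"wx":0,"wy":0,"wz":0},{"jaw":0.5,"dx":0,"dy":0,"dz":0,"wx":0,"wy":0,"wz":0},{"jaw":0.5,"dx":0,"dy":0,"dz":0.15,"wx":0,"wy":0,"wz":0},{"jaw":0.5,"dx":0,"dy":0,"dz":0.15,"wx":0,"wy":0,"wz":0},{"jaw":1,"dx":0,"dy":0,"dz":0,"wx":0,"wy":0,"wz":0},{"jaw":1,"dx":0,"dy":0,"dz":0,"wx":0,"wy":0,"wz":0},{"jaw":1,"dx":0,"dy":0,"dz":0,"wx":0,"wy":0,"wz":0},{"jaw":1,"dx":0,"dy":0,"dz":0,"wx":0,"wy":0,"wz":0},{"jaw":1,"dx":0,"dy":0,"dz":0,"wx":0,"wy":0,"wz":0},{"jaw":1,"dx":0,"dy":0,"dz":0,"wx":0,"wy":0,"wz":0}]' 5
```

```text
time: 12.25
eef_pos: [0.4329, 0.082, 0.0068]
orientation: [0.001, 0.794, 0.608, 0.001]
ft_force: [-1.9, 0.5, 6.8]
grip_width: 0.155
gripper_force: 5.0
```

```bash
python3 -m crank '[{"jaw":1,"dx":0.216,"dy":0.032,"dz":0,"wx":0,"wy":0,"wz":0},{"jaw":1,"dx":0.216,"dy":0.032,"dz":0,"wx":0,"wy":0,"wz":0},{"jaw":1,"dx":0.216,"dy":0.032,"dz":0,"wx":0,"wy":0,"wz":0},{"jaw":1,"dx":0.234,"dy":-0.063,"dz":0,"wx":0,"wy":0,"wz":0},{"jaw":1,"dx":0.234,"dy":-0.063,"dz":0,"wx":0,"wy":0,"wz":0},{"jaw":1,"dx":0.234,"dy":-0.063,"dz":0,"wx":0,"wy":0,"wz":0},{"jaw":1,"dx":0.234,"dy":-0.063,"dz":0,"wx":0,"wy":0,"wz":0},{"jaw":1,"dx":0.234,"dy":-0.063,"dz":0,"wx":0,"wy":0,"wz":0},{"jaw":1,"dx":0,"dy":0,"dz":0,"wx":0,"wy":0,"wz":0},{"jaw":0.75,"dx":0,"dy":0,"dz":0,"wx":0,"wy":0,"wz":0},{"jaw":0.75,"dx":0,"dy":0,"dz":0,"wx":0,"wy":0,"wz":0},{"jaw":0.75,"dx":0,"dy":0,"dz":0,"wx":0,"wy":0,"wz":0}]'
python3 -m crank '[{"jaw":0.75,"dx":0,"dy":0,"dz":-0.3,"wx":0,"wy":0,"wz":0},{"jaw":0.75,"dx":0,"dy":0,"dz":-0.4,"wx":0,"wy":0,"wz":0},{"jaw":0.75,"dx":0,"dy":0,"dz":-0.4,"wx":0,"wy":0,"wz":0},{"jaw":0.75,"dx":0,"dy":0,"dz":-0.4,"wx":0,"wy":0,"wz":0},{"jaw":0.75,"dx":0,"dy":0,"dz":-0.4,"wx":0,"wy":0,"wz":0},{"jaw":0.75,"dx":-0.4,"dy":0,"dz":-0.3,"wx":0,"wy":0,"wz":0},{"jaw":0.75,"dx":-0.4,"dy":0,"dz":-0.3,"wx":0,"wy":0,"wz":0},{"jaw":0.75,"dx":-0.4,"dy":0,"dz":-0.3,"wx":0,"wy":0,"wz":0},{"jaw":0.75,"dx":-0.4,"dy":0,"dz":0,"wx":0,"wy":0,"wz":0},{"jaw":0.75,"dx":0,"dy":0,"dz":0,"wx":0,"wy":0,"wz":0},{"jaw":0.75,"dx":0,"dy":0,"dz":0,"wx":0,"wy":0,"wz":0}]'
python3 - <<'E'
from h import *
c=env.get_calibration("wrist");np.save("w1.npy",np.concatenate([np.ravel(c["intrinsics"]),np.ravel(c["rvec"]),np.ravel(c["tvec"])]))
cv2.imwrite("pics/w3.png",env.snapshot("wrist")[:,:,::-1])
E
```

```text
time: 13.45
eef_pos: [0.4582, 0.2623, 0.0056]
orientation: [-0.0, 0.794, 0.608, -0.0]
ft_force: [-0.1, 0.4, 0.2]
grip_width: 0.249
gripper_force: 0.0
time: 14.55
eef_pos: [0.4165, 0.1078, 0.2858]
orientation: [0.0, 0.795, 0.607, 0.0]
ft_force: [-0.7, 0.7, 0.2]
grip_width: 0.25
gripper_force: 0.0
```

View pics/w3.png

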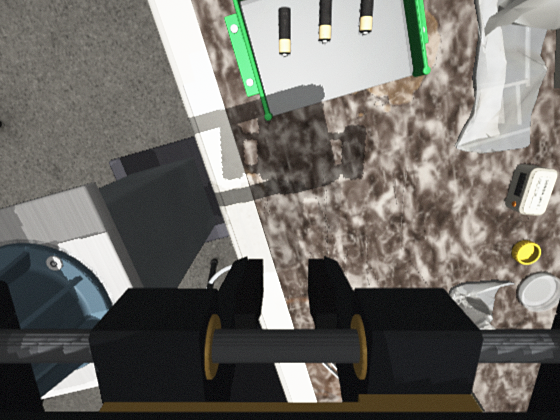

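The picture shows all three batteries on the grey floor, at (285,30), (325,20) and (367,15). Each is well past the mouth line, which runs from (268,117) to (425,74), and between the side walls. The meter, cap and dish look undisturbed, the pot is out of view and was never approached, and the arm is clear.

```bash
python3 -c "
from bench import env
print(env.sign_off())"
```

```text
the job is handed in; nothing more can be done
None
```

I slid all three batteries along the table into the green tray, gripping each lightly rather than pushing it; the last picture shows them fully inside, and I handed the job in at about 15 s with no verdict shown.

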